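Hold test tiles under a clamping batten

ROBOT

A 7-joint arm with a two-finger parallel gripper is mounted at the origin on a cart in front of the work surface, level with it; the furniture and walls round the work are solid. World frame = base frame: x ahead of the robot, y to its left, z up, the work surface at z = 0. Lengths are in mm, angles in rad, forces in N, time in s.
With the tool pointing down it reaches from about 425 to 875 mm from the base axis. Payload 8.4 kg.
Tool frame: the origin (TCP) lies midway between the tips of the shut fingers; the grasp point (between the pads) lies r.tcp_to_grasp behind it (r.tcp_to_grasp is the distance from the TCP to the grasp point, in mm); z points along the fingers, y is the direction in which the jaws open and shut (so a half turn about z gives the same grasp; the last joint's range is limited). The gripper opens to 85 mm and grips with 20 to 120 N. Pads are 22 mm wide; open, the fingers measure 114 mm over their backs; the gripper's body (76 mm by 85 mm) begins 54 mm behind the grasp point. The pads swing forward as they close: fully open they stand 13 mm farther back than shut.
Start: joints at [-1.447, 0.333, 0.04, 1.465, -0.013, 1.343, -0.059], TCP at [143.629, 633.904, 231.308] pointing down, gripper open.
Joint ranges: [-2.58, 2.58], [-0.38, 2.09], [-1.3, 1.39], [0.25, 2.4], [-1.5, 4.64], [0.08, 2.09], [-2.65, 2.65]. Speed limits (rad/s): [2.22, 2.22, 2.79, 2.79, 3.14, 3.14, 3.14].

INTERFACE

Orientations are given as a rotation vector (axis times angle).
In Python, from cell import r gives the robot as it stands.
- The arm moves only by the shell command python3 -m jog 'ROWS' [FORCE]. ROWS is text: rows parted by semicolons, each of 7 numbers parted by spaces: the closure in counts, from 0 (fully open) to 255 (shut), then the shift along the tool's x, y, z in mm, then the turn, a rotation vector about the tool's x, y, z in rad. A call has 1 to 5 rows; each row is the pose to reach, as a shift and turn from the pose commanded when the call began, along the tool's axes at that moment; what a row does not reach only later rows make up. A row lasts 1/12 s, in which the tool goes at most 41.7 mm and 7.16 degrees, less where a joint would pass 70% of its speed; a pose out of reach is approached as far as the arm can. A call with a gripper value outside its range is refused whole. The fingers move at their own pace and stop on an object; FORCE is the grip in N (left out, the last holds). Time passes only in rows, so rows that repeat a pose let the fingers close. It gives the time, the measured TCP pose, the force and the opening at its end, in the units of the state.
- r.get_obs(): the state, without advancing time (a new reading comes with each control period).
- r.capture(name): name is "scene" or "top"; returns the picture (420x560x3 uint8, red, green, blue); there is no depth.
- r.get_calibration(name): a dict with "fov_y" (degrees; the focal length in pixels is half the picture's height over the tangent of half this angle, whatever the lens; pixels are square), "cx", "cy" (the principal point, pixels), "world_from_camera" (4x4, takes a point from camera to world coordinates). Camera axes: x right, y up, looking along -z (the intrinsics and any distortion apply to the point x, -y, -z); pixel columns grow to the right and rows downward; lengths in mm; the calibration is good to about 2 mm. A picture is of the moment at which its call begins. get_calibration takes no time and is no camera call.
- r.job_done(): hands the job in, once; it reports no verdict.
The state is a dict: "clock": time; "joint_pos": joint angles; "qd": joint speeds; "joint_efforts": joint torques, N m; "position": TCP position; "tool_rot": TCP orientation; "force": force on the tool from outside, world axes, zero at the start; "torque": the same for the moment, N m; "grip_width": finger opening in mm.
Only numpy, scipy, OpenCV 4.12 (cv2) and the standard library are available. Lean on these libraries where they do the work, as an engineer would, in place of code of your own. Each camera call takes 0.05 s, during which the arm holds its last target.

TASK

Pick up the wooden batten by its upright grip, set it on the jig's deck behind the three loose glazed tiles, with its steel-faced edge towards them, and with it push the tiles forward into a straight row, one against each sprung stop. Press until all three pointers stand in the green, never well into the red, hold them steadily there for at least three seconds, and finish the program still gripping and pressing the batten so that I can screw it down. Leave the bowl, the yellow bulb and the pencil where they are.

Things in the scene. Friction and masses are not known exactly. Their poses are not given: they have to be found in the camera images.
- press_jig: pressing jig fixed on the table: plywood deck 280 x 184 mm, 8 mm thick, with a line of sprung stops and an aluminium housing across its far end. Origin at table height under the middle stop's resting face; x is the pressing direction (towards stops and housing), y left, z up. Deck from x = -175 to +105 mm, y = -92 to +92 mm, top at z = 8 mm
- stop_line (a point): on the deck under the resting face of the middle stop, axes as the jig. The stops are black rubber pads 44 mm wide, 16 mm high, at y = +52, 0, -52 mm, faces at x = 0 at rest, each sliding back on its own spring. Each tile starts about in front of one stop, centre at x = -50 to -68 mm, turned up to 0.3 rad; no tile reaches behind x = -98 mm
- scale (a point): middle of the housing's top, 34 mm above the table, axes as the jig. The housing is 48 mm deep (x) and 172 mm long (y); on it lies a white, green and red scale for each stop, over which the stop's black pointer moves (pointers up to 40 mm above the table)
- stop_left (a joint): left sprung stop of the jig (seen from the near edge of the deck): how far it is pushed back, in m; 0 at rest, 0.038 at most, growing in the jig's +x. Spring 220 N/m without preload (0.018 m is about 4 N). Its pointer stands over white for 0 to 0.010, green for 0.010 to 0.026, red above 0.026
- stop_middle (a joint): middle sprung stop of the jig (seen from the near edge of the deck): how far it is pushed back, in m; 0 at rest, 0.038 at most, growing in the jig's +x. Spring 220 N/m without preload (0.018 m is about 4 N). Its pointer stands over white for 0 to 0.010, green for 0.010 to 0.026, red above 0.026
- stop_right (a joint): right sprung stop of the jig (seen from the near edge of the deck): how far it is pushed back, in m; 0 at rest, 0.038 at most, growing in the jig's +x. Spring 220 N/m without preload (0.018 m is about 4 N). Its pointer stands over white for 0 to 0.010, green for 0.010 to 0.026, red above 0.026
- batten: loose wooden clamping batten, 0.2 kg: a flat strip 160 mm long (its y), 36 mm deep (its x) and 12 mm high with an upright dark wooden grip on top. Origin under the grip's centre, at the underside; x points to its pressing edge (dark steel face, 23 mm ahead of the origin; the back edge is 13 mm behind), z up. Starts on the table, left of the jig. The pressing edge must face the tiles
- batten_grip (a point): centre of the batten's upright grip, 40 mm above the batten's underside, same axes as the batten. The grip is a block 18 mm thick (x), 60 mm long (y), rising from the strip (12 mm) to 61 mm above the underside; take it from above across its thickness
- tile_dark: glazed ceramic test tile, cream with a dark brown glazed half, 48 x 30 x 9 mm, lying flat on the jig's plywood deck with its long side roughly along the jig's x; origin at the centre of its underside, its y axis along the 48 mm side, z up. 28 g, slides easily. Any tile may be in front of any stop
- tile_green: glazed ceramic test tile, cream with a pale green glazed half, 48 x 30 x 9 mm, lying flat on the jig's plywood deck with its long side roughly along the jig's x; origin at the centre of its underside, its y axis along the 48 mm side, z up. 28 g, slides easily. Any tile may be in front of any stop
- tile_blue: glazed ceramic test tile, cream with a pale blue glazed half, 48 x 30 x 9 mm, lying flat on the jig's plywood deck with its long side roughly along the jig's x; origin at the centre of its underside, its y axis along the 48 mm side, z up. 28 g, slides easily. Any tile may be in front of any stop
- bowl: bystander: speckled pale water bowl, 105 mm wide, 44 mm high; origin at the centre of its underside
- bulb: bystander: yellow rubber slip bulb with a black nozzle, 59 mm wide, 100 mm high; origin at the centre of its underside
- yellow_pencil: bystander: yellow pencil, 168 mm long, 8 mm thick, lying on the table; origin at its middle, underside
Mind the look-alikes: they are no part of the job. What is shaped like the tile_dark but pink or turquoise is not meant.

How it is judged (in metres and radians):
On the way:
1. the batten presses all three tiles in a straight row and the three pointers stay in the green for three seconds (value of joint stop_left between 0.009 and 0.027 m and value of joint stop_middle between 0.009 and 0.027 m and value of joint stop_right between 0.009 and 0.027 m and angle between the y axis of each of tile_dark, tile_green, tile_blue and the x axis of press_jig, either way round below 0.12 rad and contact force between batten and tile_dark above 0.8 N and angle between each of tile_dark, tile_green, tile_blue's own z axis and vertical below 0.12 rad and contact force between batten and tile_green above 0.8 N and contact force between batten and tile_blue above 0.8 N and contact force between the fingers and batten above 3 N and angle between batten's own z axis and vertical below 0.2 rad and angle between the x axis of batten and the x axis of press_jig, either way round below 0.2 rad), for 3 s.
At the end, for the whole second after the job is handed in: All stops pushed back 9 to 27 mm; each tile flat, aligned with the pressing direction within 0.12 rad and pressed by the batten with over 0.8 N; the batten upright and aligned within 0.2 rad, still held by the fingers (over 3 N) (all of step 1); the arm keeps its last pose, push and grip.
It fails at once if a pointer driven well into the red (stop beyond 31 mm) (value of joint any of stop_left, stop_middle, stop_right above 0.031 m).
It fails at once if the bowl, the bulb or the pencil moved more than 25 mm (distance of any of bowl, bulb, yellow_pencil from where it was at the start of the episode above 0.025 m).
It also fails if it takes over 58 s, if anything falls off the work surface, if the arm or the gripper's body presses on something with over 40 N, if the wrist force passes 120 N, or if a joint passes its speed limit or range.

## Working session

There is one attempt and no reset: what is moved stays moved. The work goes in short steps, Python scripts to look and compute and a shell command to move; the robot and the scene stay as the last step left them, time stands still between calls to the robot, and variables do not carry over. Pictures are saved under pics/ and viewed, and the job is handed in when it is done.

```bash
ls; mkdir -p pics; python3 - <<'E'
from cell import r
import cv2,numpy as np
np.set_printoptions(precision=4,suppress=True)
for n in("scene","top"):
    cv2.imwrite(f"pics/{n}0.png",r.capture(n)[:,:,::-1])
    c=r.get_calibration(n);print(n,c)
print(r.get_obs(),r.tcp_to_grasp)
E
```

```text
pics
scene {'fov_y': 48.019611106281026, 'cx': 282.70200770928466, 'cy': 216.53750827473635, 'world_from_camera': array([[   0.6697,    0.3356,   -0.6625, -429.9693],
       [  -0.7422,    0.2703,   -0.6133, -966.7714],
       [  -0.0267,    0.9024,    0.4301,  710.9604],
       [   0.    ,    0.    ,    0.    ,    1.    ]])}
top {'fov_y': 49.830296073936005, 'cx': 279.5720536521523, 'cy': 205.06292262852872, 'world_from_camera': array([[  -0.0049,    0.984 ,   -0.178 ,  376.7758],
       [  -0.9999,   -0.0067,   -0.0092,  -45.224 ],
       [  -0.0103,    0.178 ,    0.984 , 1247.8198],
       [   0.    ,    0.    ,    0.    ,    1.    ]])}
{'clock': 0.1, 'joint_pos': array([-1.4472,  0.3338,  0.0399,  1.4661, -0.0134,  1.3433, -0.0585]), 'qd': array([-0.0022, -0.0025, -0.0003, -0.0012,  0.0001, -0.0015,  0.0002]), 'joint_efforts': array([  0.0033, -66.0028,   1.3697, -40.6482,   0.0169,   0.009 ,
         0.    ]), 'position': array([143.5748, 633.5341, 230.5329]), 'tool_rot': array([-0.3493, -3.1221,  0.0023]), 'force': array([-0.4343,  0.6465, -0.4835]), 'torque': array([ 0.0751, -0.0353,  0.0121]), 'grip_width': 85.64505921635647} 18.700000000000003
```

View pics/scene0.png

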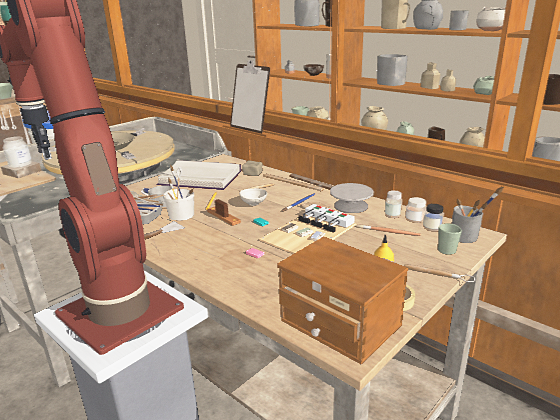

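View pics/top0.png

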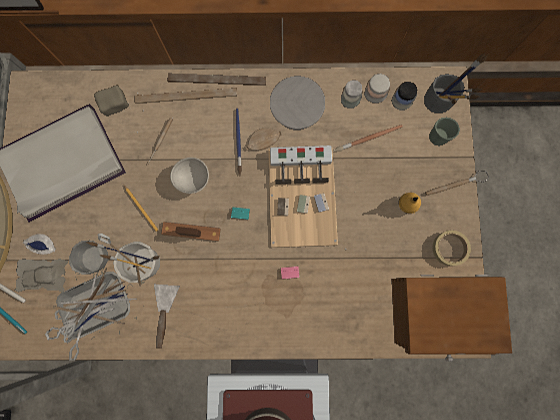

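```bash
cat > h.py <<'E'
import numpy as np,cv2
from cell import r
def cal(n):
    c=r.get_calibration(n);M=np.array(c["world_from_camera"]);f=210/np.tan(np.radians(c["fov_y"]/2))
    return M,f,c["cx"],c["cy"]
def ray(n,u,v,z):
    M,f,cx,cy=cal(n);d=M[:3,:3]@np.array([(u-cx)/f,-(v-cy)/f,-1]);o=M[:3,3]
    return o+d*(z-o[2])/d[2]
def proj(n,p):
    M,f,cx,cy=cal(n);q=M[:3,:3].T@(np.array(p)-M[:3,3]);return np.array([cx+f*q[0]/-q[2],cy-f*q[1]/-q[2]])
def crop(n,img,x0,x1,y0,y1,k,fn):
    c=cv2.resize(img[y0:y1,x0:x1,::-1],None,fx=k,fy=k,interpolation=cv2.INTER_CUBIC)
    cv2.imwrite(fn,c)
E
python3 - <<'E'
from h import *
im=cv2.imread("pics/top0.png")[:,:,::-1]
crop("top",im,260,350,135,255,5,"pics/a.png")
crop("top",im,110,260,150,260,5,"pics/b.png")
E
```

```text
(no output)
```

View pics/a.png

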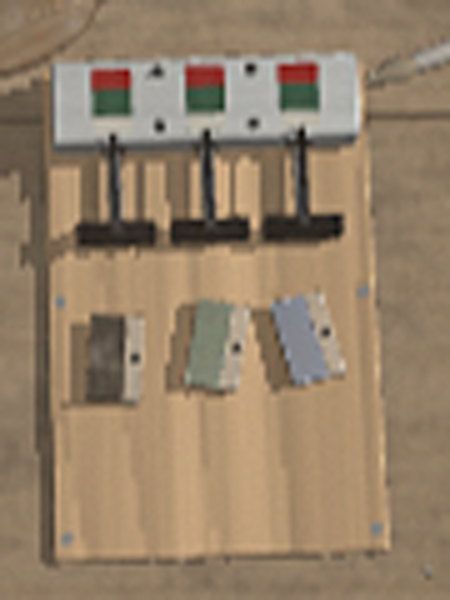

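View pics/b.png

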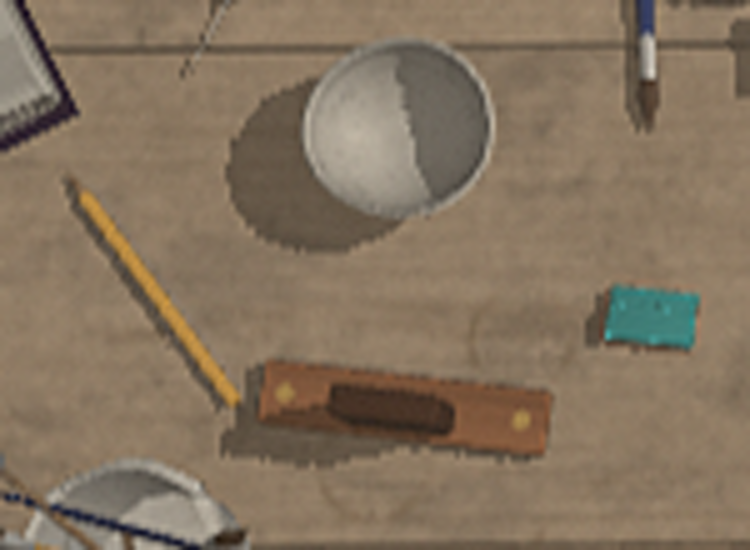

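```bash
python3 - <<'E'
from h import *
np.set_printoptions(precision=1,suppress=True)
A=lambda u,v,z:ray("top",260+u/5,135+v/5,z)[:2]
B=lambda u,v,z:ray("top",110+u/5,150+v/5,z)[:2]
print("deck near L,R",A(54,565,8),A(386,548,8),"front-right",A(362,150,8))
print("housing top far L,R",A(53,64,34),A(356,54,34),"near",A(55,145,34),A(360,133,34))
for s in((78,156),(170,248),(264,342)): print("stop bottom near edge",A(s[0],244,8),A(s[1],238,8), "topnear",A(s[0],233,24))
print("pins",A(60,301,8),A(363,291,8),A(67,538,8),A(377,528,8))
print("tiles",[A(*p,17) for p in((115,358),(217,346),(309,338))])
for n,q in dict(tl=(263,360),tr=(552,392),br=(546,450),bl=(260,417)).items(): print("batten top",n,B(*q,12))
print("bolts",B(285,392,12),B(521,420,12))
for q in ((333,385),(452,402),(450,428),(330,416)):print("grip top",B(*q,61))
print("bowl",B(399,128,44),"pencil",B(70,180,4),B(238,403,4),"turq",B(652,318,9))
E
```

```text
deck near L,R [481.7  -9. ] [ 489.9 -191. ] front-right [ 715.2 -183.6]
housing top far L,R [759.1  -9.6] [ 763.5 -178.8] near [712.3 -10.6] [ 717.9 -179.9]
stop bottom near edge [661.9 -22.7] [665.  -66.6] topnear [664.5 -23.1]
stop bottom near edge [661.5 -74.5] [ 664.6 -118.3] topnear [664.1 -74.1]
stop bottom near edge [ 661.1 -127.2] [ 664.3 -171.1] topnear [ 663.7 -126.3]
pins [629.3 -12.6] [ 633.8 -182.1] [496.4 -16.1] [ 500.9 -186.4]
tiles [array([595.1, -43.2]), array([601.4, -99.6]), array([ 605.6, -150.6])]
batten top tl [554.9 290.2]
batten top tr [536.1 129.8]
batten top br [504.1 132.5]
batten top bl [523.2 290.6]
bolts [537.  277.3] [520.7 146.5]
grip top [534.2 239.2]
grip top [524.8 175.7]
grip top [511.  176.4]
grip top [517.7 240.2]
bowl [678.4 212. ] pencil [659.5 406.1] [532.1 305.3] turq [577.5  75.3]
```

```bash
cat >> h.py <<'E'
from scipy.spatial.transform import Rotation as Ro
def delta(x,y,z,yaw,pr=True):
    """yaw = world angle of tool y axis; tool down"""
    o=r.get_obs();R=Ro.from_rotvec(o["tool_rot"]);p=np.array(o["position"])
    ty=np.array([np.cos(yaw),np.sin(yaw),0]);tz=np.array([0,0,-1.]);tx=np.cross(ty,tz)
    T=Ro.from_matrix(np.c_[tx,ty,tz])
    s=R.inv().apply(np.array([x,y,z])-p);w=(R.inv()*T).as_rotvec()
    print("clock %.2f"%o["clock"],"pos",p.round(1),"tooly yaw %.3f"%np.arctan2(*R.as_matrix()[[1,0],1]),"F",np.round(o["force"],1),"T",np.round(o["torque"],2),"gw %.1f"%o["grip_width"])
    print("shift",s.round(1),"turn",w.round(3),np.round(np.degrees(np.linalg.norm(w)),1), "q",np.round(o["joint_pos"],2))
E
python3 -c "
from h import *
delta(523,210,200,-0.118)"
```

```text
clock 0.10 pos [143.6 633.5 230.5] tooly yaw 1.348 F [-0.4  0.6 -0.5] T [ 0.08 -0.04  0.01] gw 85.6
shift [-463.6 -329.2   31.1] turn [-1.000e-03  1.000e-03  1.466e+00] 84.0 q [-1.45  0.33  0.04  1.47 -0.01  1.34 -0.06]
```

```bash
python3 -m jog '0 -33 -23 0 0 0 0.11; 0 -66 -47 0 0 0 0.22; 0 -99 -70 0 0 0 0.33; 0 -132 -94 0 0 0 0.44; 0 -165 -117 0 0 0 0.55' ; python3 -c "
from h import *
delta(523,210,200,-0.118)"
```

```text
clock: 0.52
position: [279.6, 481.4, 230.9]
tool_rot: [-1.192, -2.907, 0.001]
force: [1.8, 0.1, 1.0]
grip_width: 85.5
clock 0.52 pos [279.6 481.4 230.9] tooly yaw 0.793 F [1.8 0.1 1. ] T [ 0.03 -0.02 -0.01] gw 85.5
shift [-363.9  -22.4   31. ] turn [-0.001  0.     0.911] 52.2 q [-1.3   0.14  0.2   1.7  -0.03  1.3  -0.31]
```

```bash
python3 -m jog '0 -37 -2 3 0 0 0.11; 0 -74 -5 6 0 0 0.22; 0 -111 -7 9 0 0 0.33; 0 -148 -9 12 0 0 0.44; 0 -185 -11 15 0 0 0.55' ; python3 -c "
from h import *
delta(523,210,200,-0.118)"
```

```text
clock: 0.93
position: [404.2, 344.6, 216.1]
tool_rot: [-1.936, -2.474, 0.0]
force: [0.4, 0.4, 0.1]
grip_width: 85.2
clock 0.93 pos [404.2 344.6 216.1] tooly yaw 0.243 F [0.4 0.4 0.1] T [ 0.04 -0.06 -0.01] gw 85.2
shift [-159.2   83.    16. ] turn [-0.    -0.     0.361] 20.7 q [-1.13  0.1   0.37  1.79 -0.04  1.26 -0.51]
```

```bash
python3 -m jog '0 -33 17 3 0 0 0.08; 0 -66 34 6 0 0 0.16; 0 -99 51 9 0 0 0.24; 0 -132 68 12 0 0 0.32; 0 -159 83 16 0 0 0.361' ; python3 -m jog '0 0 0 0 0 0 0; 0 0 0 0 0 0 0';python3 - <<'E'
from h import *
delta(523,210,120,-0.118)
im=r.capture("top");cv2.imwrite("pics/top1.png",im[:,:,::-1])
crop("top",im,110,260,150,260,5,"pics/b1.png")
im=r.capture("scene");crop("top",im,140,260,150,250,5,"pics/s1.png")
E
```

```text
clock: 1.35
position: [524.3, 209.8, 200.3]
tool_rot: [2.349, 2.085, 0.0]
force: [0.7, -0.2, 0.7]
grip_width: 85.5
clock: 1.52
position: [523.7, 210.4, 199.8]
tool_rot: [2.347, 2.087, -0.002]
force: [-0.8, 1.2, -0.3]
grip_width: 85.2
clock 1.52 pos [523.7 210.4 199.8] tooly yaw -0.117 F [-0.8  1.2 -0.3] T [ 0.07  0.03 -0.02] gw 85.2
shift [-0.4 -0.6 79.8] turn [-0.     0.001  0.001] 0.1 q [-0.93  0.19  0.54  1.74 -0.1   1.24 -0.49]
```

View pics/b1.png

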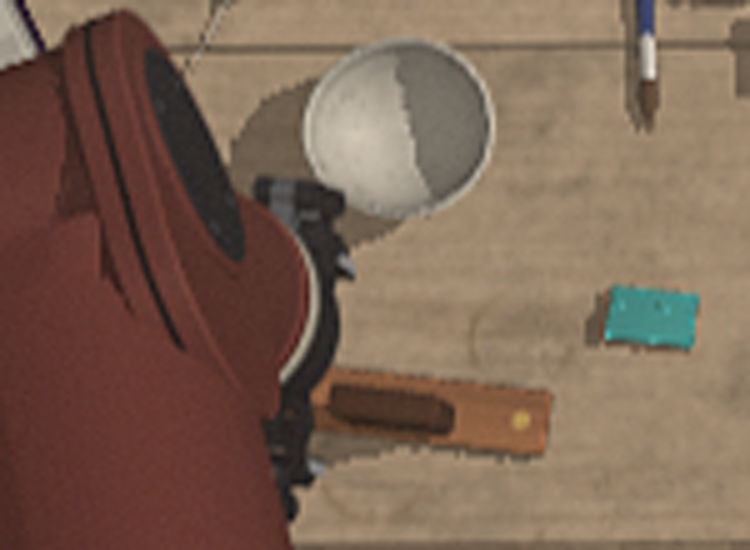

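View pics/s1.png

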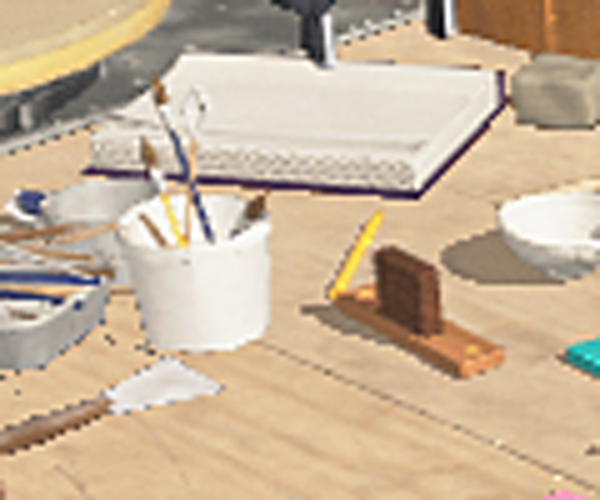

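```bash
python3 - <<'E'
from h import *
for p in((376,252),(440,270),(440,332),(408,258)): print(ray("scene",140+p[0]/5,150+p[1]/5,61).round(1))
print(proj("scene",(523,210,61)),(140+408/5,150+258/5))
E
python3 -m jog '0 0 0 35 0 0 0;0 -1 -1 70 0 0 0; 0 -1 -1 105 0 0 0;0 -1 -1 130 0 0 0;0 -1 -1 140 0 0 0'
python3 -c "
from h import *
delta(523,210,21,-0.118)"
```

```text
[520.4 231.3  61. ]
[527.6 172.8  61. ]
[460.9  98.6  61. ]
[527.5 205.7  61. ]
[219.80068561 201.70037296] (221.6, 201.6)
clock: 2.03
position: [518.7, 212.4, 56.7]
tool_rot: [-2.339, -2.095, 0.008]
force: [-0.9, -0.2, -0.4]
grip_width: 85.3
clock 2.03 pos [518.7 212.4  56.7] tooly yaw -0.110 F [-0.9 -0.2 -0.4] T [-0.05  0.08  0.02] gw 85.3
shift [-1.8  4.7 35.7] turn [-0.005  0.003  0.008] 0.6 q [-0.89  0.34  0.5   1.89 -0.2   0.96 -0.41]
```

```bash
python3 -m jog '0 -2 4 10 0 0 0;0 -3 4 20 0 0 0; 0 -3 4 30 0 0 0;0 -3 4 36 0 0 0;0 -3 4 36 0 0 0'
python3 -m jog '0 0 0 0 0 0 0;0 0 0 0 0 0 0;0 0 0 0 0 0 0'
python3 -c "
from h import *
delta(523,208,21,-0.118)"
```

```text
clock: 2.45
position: [525.1, 208.2, 23.6]
tool_rot: [-2.343, -2.092, 0.001]
force: [-0.4, 0.6, 0.7]
grip_width: 85.5
clock: 2.7
position: [526.0, 208.5, 25.1]
tool_rot: [2.343, 2.092, 0.002]
force: [-0.1, -0.5, 0.4]
grip_width: 85.8
clock 2.70 pos [526.  208.5  25.1] tooly yaw -0.113 F [-0.1 -0.5  0.4] T [0.01 0.03 0.05] gw 85.8
shift [-0.8 -2.9  4.1] turn [ 0.001 -0.001  0.005] 0.3 q [-0.86  0.39  0.49  1.91 -0.23  0.9  -0.38]
```

```bash
python3 -m jog '0 0 -2 2 0 0 0;0 0 -3 3 0 0 0; 0 0 -3 3 0 0 0;100 0 -3 3 0 0 0;140 0 -3 3 0 0 0' 60
python3 -m jog '255 0 0 0 0 0 0;255 0 0 0 0 0 0;255 0 0 0 0 0 0;255 0 0 0 0 0 0;255 0 0 0 0 0 0' 60
python3 -m jog '255 0 0 0 0 0 0;255 0 0 0 0 0 0;255 0 0 0 0 0 0'
python3 - <<'E'
from h import *
delta(523,208,60,-0.118)
im=r.capture("top");cv2.imwrite("pics/top2.png",im[:,:,::-1])
crop("top",im,110,260,150,260,5,"pics/b2.png")
im=r.capture("scene");crop("top",im,140,260,150,250,5,"pics/s2.png")
E
```

```text
clock: 3.12
position: [522.5, 208.6, 21.4]
tool_rot: [2.343, 2.093, 0.0]
force: [0.3, 0.2, 0.1]
grip_width: 64.0
clock: 3.53
position: [522.8, 208.5, 21.4]
tool_rot: [2.343, 2.092, 0.001]
force: [1.1, -0.6, 1.1]
grip_width: 17.3
clock: 3.78
position: [522.8, 208.5, 21.4]
tool_rot: [2.343, 2.092, 0.001]
force: [1.5, -0.5, 1.1]
grip_width: 17.6
clock 3.78 pos [522.8 208.5  21.4] tooly yaw -0.113 F [ 1.5 -0.5  1.1] T [-0.03 -0.44 -0.04] gw 17.6
shift [ -0.5   0.3 -38.6] turn [ 0.    -0.     0.005] 0.3 q [-0.87  0.39  0.49  1.91 -0.23  0.89 -0.38]
```

View pics/s2.png

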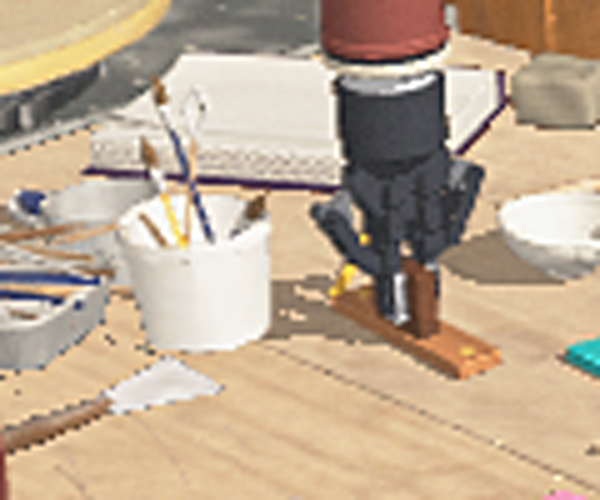

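View pics/b2.png

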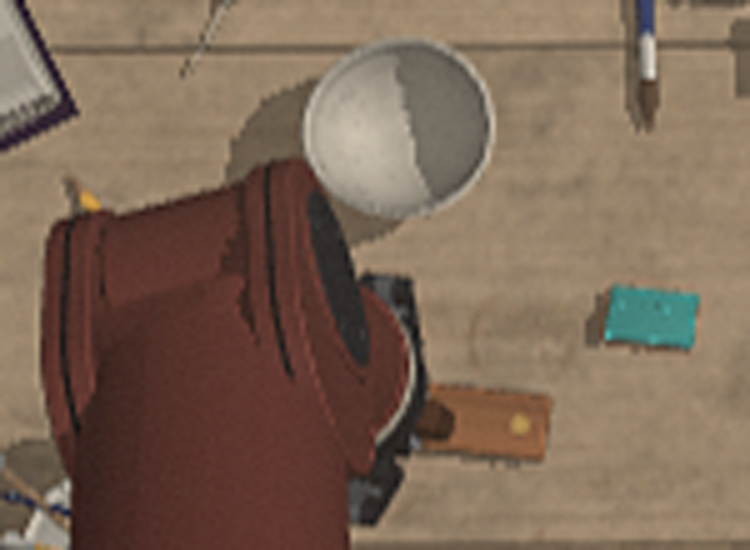

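```bash
python3 -m jog '255 0 0 -10 0 0 0;255 0 0 -25 0 0 0; 255 0 0 -45 0 0 0;255 0 0 -65 0 0 0;255 0 0 -80 0 0 0'
python3 -m jog '255 0 0 0 0 0 0;255 0 0 0 0 0 0'
python3 - <<'E'
from h import *
delta(532,-100,90,0.027)
im=r.capture("top");crop("top",im,110,260,150,260,5,"pics/b3.png")
E
```

```text
clock: 4.3
position: [522.2, 208.4, 103.0]
tool_rot: [-2.343, -2.092, 0.0]
force: [0.8, 0.1, -1.6]
grip_width: 17.2
clock: 4.47
position: [522.4, 208.8, 101.8]
tool_rot: [-2.343, -2.092, -0.001]
force: [0.1, 0.7, -3.4]
grip_width: 17.2
clock 4.47 pos [522.4 208.8 101.8] tooly yaw -0.113 F [ 0.1  0.7 -3.4] T [-0.04  0.   -0.03] gw 17.2
shift [-305.8   44.3   11.5] turn [ 0.    -0.001 -0.14 ] 8.0 q [-0.9   0.28  0.52  1.86 -0.16  1.04 -0.43]
```

View pics/b3.png

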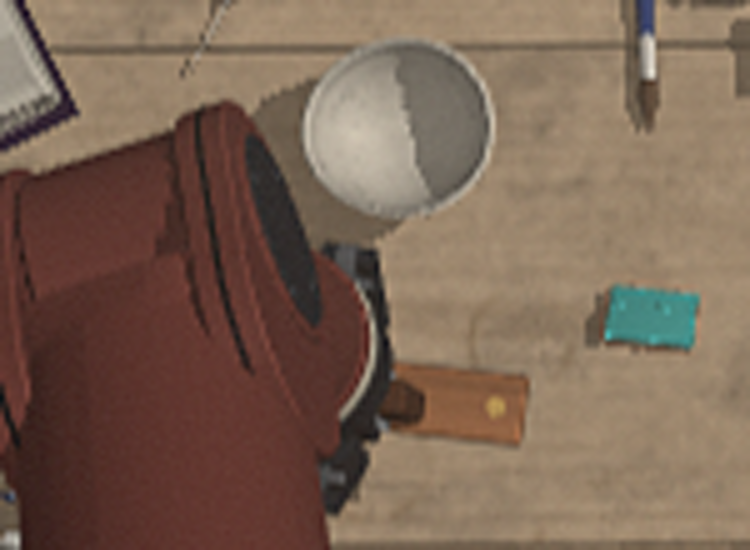

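```bash
python3 - <<'E'
from h import *
B=lambda u,v,z:ray("top",110+u/5,150+v/5,z)[:2]
a,b=B(528,375,92.4),B(522,443,92.4);c=B(497,407,92.4);print(a,b,c)
ps=-.115;X=np.array([np.cos(ps),np.sin(ps)]);Y=np.array([-X[1],X[0]])
print("origin",(a+b)/2+80*Y-5*X, "bolt origin",c+66*Y-5*X)
E
```

```text
[534.63340793 130.93929658] [499.45467326 133.30981456] [518.12134885 146.58708853]
origin [521.25680174 212.16987176] bolt origin [520.72765636 212.72487773]
```

```bash
python3 -m jog '255 -20 2 1 0 0 -0.01;255 -55 7 2 0 0 -0.025;255 -95 14 3 0 0 -0.045; 255 -135 20 4 0 0 -0.06;255 -175 25 5 0 0 -0.08'
python3 -c "
from h import *
delta(532,-100,90,0.027)"
```

```text
clock: 4.93
position: [526.4, 30.1, 94.9]
tool_rot: [-2.256, -2.185, 0.003]
force: [1.1, -0.7, -1.8]
grip_width: 17.0
clock 4.93 pos [526.4  30.1  94.9] tooly yaw -0.032 F [ 1.1 -0.7 -1.8] T [-0.02 -0.05 -0.03] gw 17.0
shift [-129.9    9.8    5. ] turn [-0.002  0.001 -0.059] 3.4 q [-0.68  0.23  0.61  1.95 -0.15  1.01 -0.04]
```

```bash
python3 -m jog '255 -35 3 1 0 0 -0.015;255 -70 6 2 0 0 -0.03;255 -105 9 3 0 0 -0.05; 255 -125 10 4 0 0 -0.059;255 -134 10 5 0 0 -0.059'
python3 -m jog '255 0 0 0 0 0 0;255 0 0 0 0 0 0'
python3 - <<'E'
from h import *
delta(532,-104,40,0.027)
im=r.capture("top");crop("top",im,230,370,135,265,5,"pics/a4.png")
im=r.capture("scene");crop("top",im,220,370,170,270,5,"pics/s4.png")
E
```

```text
clock: 5.35
position: [531.7, -106.5, 90.1]
tool_rot: [-2.197, -2.245, 0.004]
force: [-0.9, 0.1, -1.6]
grip_width: 17.2
clock: 5.52
position: [532.5, -101.6, 90.3]
tool_rot: [-2.192, -2.248, 0.002]
force: [-0.4, 0.3, -2.9]
grip_width: 17.4
clock 5.52 pos [ 532.5 -101.6   90.3] tooly yaw 0.025 F [-0.4  0.3 -2.9] T [ 0.   -0.06  0.08] gw 17.4
shift [-2.4 -0.4 50.3] turn [-0.002 -0.    -0.002] 0.1 q [-0.47  0.28  0.66  1.92 -0.2   1.02  0.31]
```

View pics/a4.png

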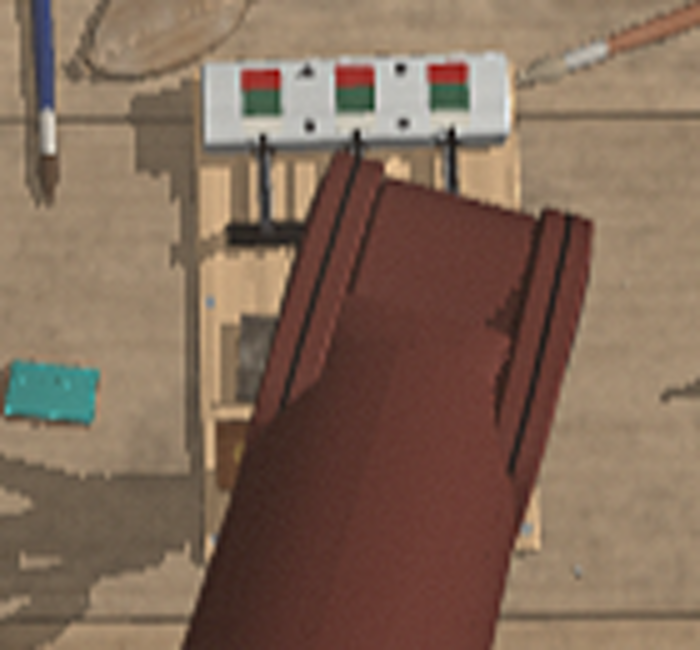

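View pics/s4.png

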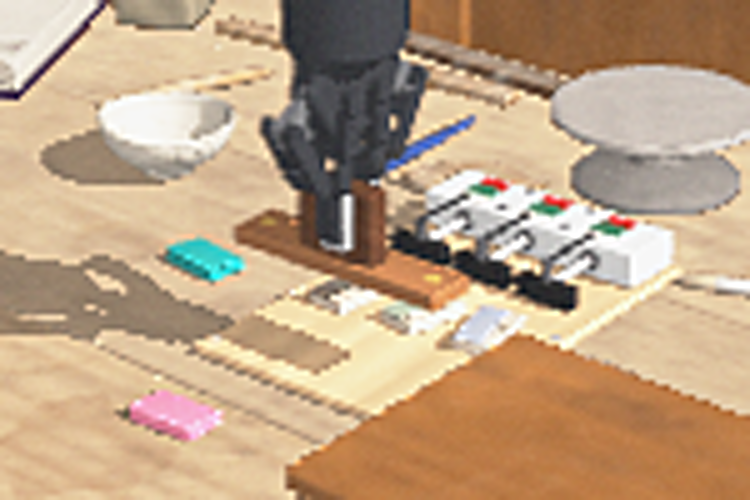

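```bash
python3 -m jog '255 -1 -2 10 0 0 0;255 -2 -4 22 0 0 0;255 -2 -4 34 0 0 0; 255 -2 -4 46 0 0 0;255 -2 -4 52 0 0 0'
python3 -m jog '255 0 0 0 0 0 0;255 0 0 0 0 0 0'
python3 - <<'E'
from h import *
delta(528,-104,31,0.027)
im=r.capture("scene");crop("top",im,220,370,170,270,5,"pics/s5.png")
E
```

```text
clock: 6.03
position: [528.0, -104.0, 36.9]
tool_rot: [-2.191, -2.249, 0.003]
force: [0.5, 0.2, -1.9]
grip_width: 17.6
clock: 6.2
position: [528.9, -104.7, 38.8]
tool_rot: [-2.192, -2.249, 0.002]
force: [-0.3, -0.8, -1.7]
grip_width: 17.2
clock 6.20 pos [ 528.9 -104.7   38.8] tooly yaw 0.026 F [-0.3 -0.8 -1.7] T [-0.04 -0.01  0.02] gw 17.2
shift [ 0.7 -0.9  7.8] turn [-0.001  0.    -0.001] 0.1 q [-0.43  0.35  0.64  1.96 -0.26  0.91  0.36]
```

View pics/s5.png

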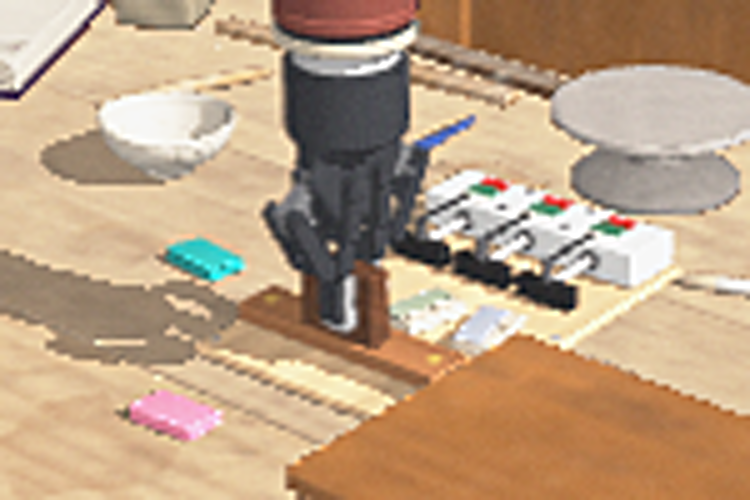

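```bash
python3 -m jog '255 0 0 3 0 0 0;255 0 0 6 0 0 0;255 0 0 8 0 0 0;255 0 0 8 0 0 0;255 0 0 8 0 0 0'
python3 -m jog '255 0 0 0.5 0 0 0;255 0 0 1 0 0 0;255 0 0 1 0 0 0'
python3 -m jog '255 0 0 0.5 0 0 0;255 0 0 1 0 0 0;255 0 0 1 0 0 0'
python3 -c "
from h import *
delta(528,-104,30,0.027)"
```

```text
clock: 6.67
position: [529.2, -104.5, 31.3]
tool_rot: [-2.192, -2.25, 0.0]
force: [0.1, -0.5, -2.7]
grip_width: 17.0
clock: 6.92
position: [529.2, -104.5, 30.3]
tool_rot: [2.192, 2.25, 0.0]
force: [-0.5, -0.7, -2.7]
grip_width: 17.4
clock: 7.17
position: [529.3, -104.5, 29.4]
tool_rot: [2.192, 2.25, 0.0]
force: [0.2, -0.0, -0.6]
grip_width: 17.3
clock 7.17 pos [ 529.3 -104.5   29.4] tooly yaw 0.026 F [ 0.2 -0.  -0.6] T [0.02 0.11 0.01] gw 17.3
shift [ 0.5 -1.3 -0.6] turn [ 0.    -0.    -0.001] 0.1 q [-0.42  0.36  0.63  1.97 -0.27  0.89  0.37]
```

```bash
python3 -m jog '255 0 3 -0.3 0 0 0;255 0 6 -0.3 0 0 0;255 0 9 -0.3 0 0 0;255 0 12 -0.3 0 0 0;255 0 15 -0.3 0 0 0'
python3 -m jog '255 0 3 0 0 0 0;255 0 6 0 0 0 0;255 0 9 0 0 0 0;255 0 12 0 0 0 0;255 0 15 0 0 0 0'
python3 - <<'E'
from h import *
delta(580,-104,29.4,0.027)
im=r.capture("scene");crop("top",im,220,370,170,270,5,"pics/s6.png")
E
```

```text
clock: 7.58
position: [544.7, -104.1, 29.6]
tool_rot: [2.192, 2.25, -0.0]
force: [0.0, 0.3, -2.2]
grip_width: 17.2
clock: 8.0
position: [559.4, -103.7, 29.6]
tool_rot: [-2.192, -2.25, 0.0]
force: [-1.6, -0.2, -2.2]
grip_width: 17.2
clock 8.00 pos [ 559.4 -103.7   29.6] tooly yaw 0.026 F [-1.6 -0.2 -2.2] T [-0.09  0.14 -0.01] gw 17.2
shift [-0.8 20.6  0.2] turn [-0.     0.    -0.001] 0.1 q [-0.4   0.42  0.62  1.9  -0.3   0.92  0.38]
```

View pics/s6.png

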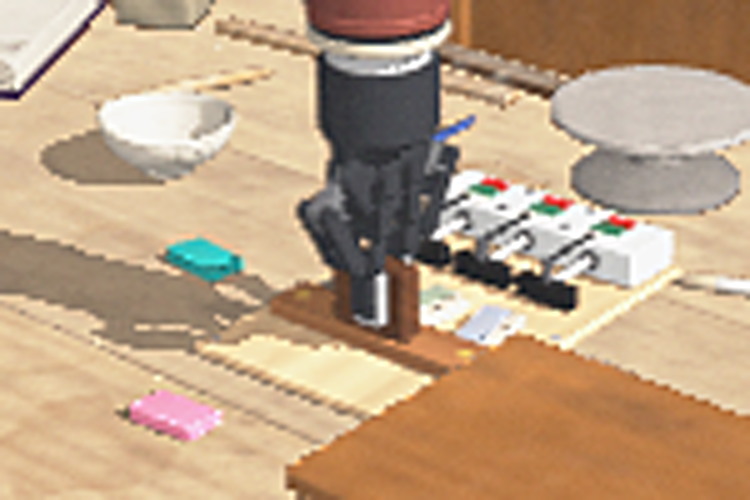

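```bash
python3 -m jog '255 0 3 0 0 0 0;255 0 6 0 0 0 0;255 0 9 0 0 0 0;255 0 12 0 0 0 0;255 0 15 0 0 0 0'
python3 -m jog '255 0 2 0 0 0 0;255 0 4 0 0 0 0;255 0 6 0 0 0 0;255 0 8 0 0 0 0;255 0 10 0 0 0 0'
python3 - <<'E'
from h import *
delta(592,-104,29.4,0.027)
im=r.capture("scene");crop("top",im,220,370,170,270,5,"pics/s7.png")
im=r.capture("top");crop("top",im,230,370,135,265,4,"pics/a7.png")
E
```

```text
clock: 8.47
position: [574.5, -103.3, 29.6]
tool_rot: [-2.192, -2.25, 0.0]
force: [-0.1, 0.1, -2.0]
grip_width: 17.6
clock: 8.88
position: [584.4, -103.1, 29.6]
tool_rot: [2.192, 2.25, -0.0]
force: [-0.8, 0.1, -2.8]
grip_width: 17.5
clock 8.88 pos [ 584.4 -103.1   29.6] tooly yaw 0.026 F [-0.8  0.1 -2.8] T [-0.04  0.12 -0.04] gw 17.5
shift [-1.1  7.6  0.2] turn [-0.     0.    -0.001] 0.1 q [-0.39  0.46  0.61  1.84 -0.32  0.94  0.38]
```

View pics/s7.png

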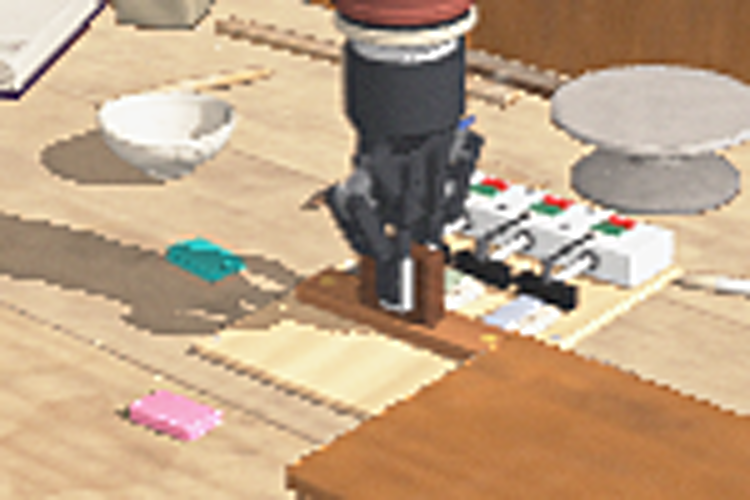

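View pics/a7.png

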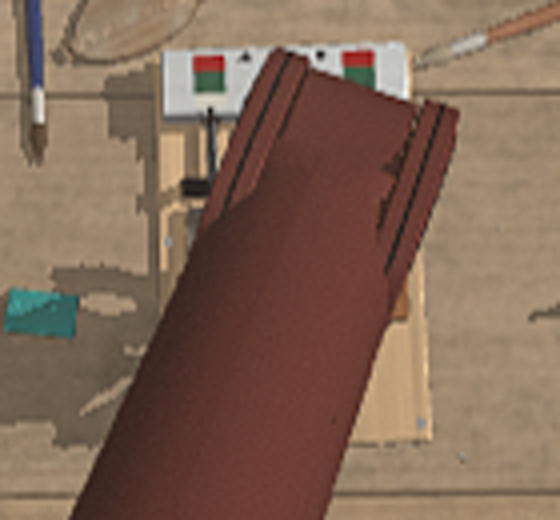

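```bash
python3 -m jog '255 0 1.5 0 0 0 0;255 0 3 0 0 0 0;255 0 4.5 0 0 0 0;255 0 6 0 0 0 0;255 0 7 0 0 0 0'
python3 -m jog '255 0 1 0 0 0 0;255 0 2 0 0 0 0;255 0 3 0 0 0 0;255 0 4 0 0 0 0;255 0 5 0 0 0 0'
python3 -m jog '255 0 1 0 0 0 0;255 0 2 0 0 0 0;255 0 3 0 0 0 0;255 0 3 0 0 0 0;255 0 3 0 0 0 0'
python3 - <<'E'
from h import *
delta(609,-103,29.4,0.027)
im=r.capture("scene");crop("top",im,275,375,190,260,7,"pics/s8.png")
E
```

```text
clock: 9.4
position: [591.4, -102.8, 29.6]
tool_rot: [2.192, 2.25, 0.0]
force: [-1.4, 0.8, -2.5]
grip_width: 17.6
clock: 9.82
position: [595.6, -102.9, 29.5]
tool_rot: [-2.192, -2.249, 0.001]
force: [-5.6, -0.2, 1.3]
grip_width: 17.3
clock: 10.23
position: [597.9, -102.8, 29.5]
tool_rot: [-2.191, -2.248, 0.002]
force: [-8.3, 0.8, 4.8]
grip_width: 17.2
clock 10.23 pos [ 597.9 -102.8   29.5] tooly yaw 0.026 F [-8.3  0.8  4.8] T [0.02 1.85 0.11] gw 17.2
shift [-0.5 11.   0.1] turn [-0.003 -0.    -0.001] 0.2 q [-0.38  0.49  0.6   1.8  -0.33  0.96  0.39]
```

View pics/s8.png

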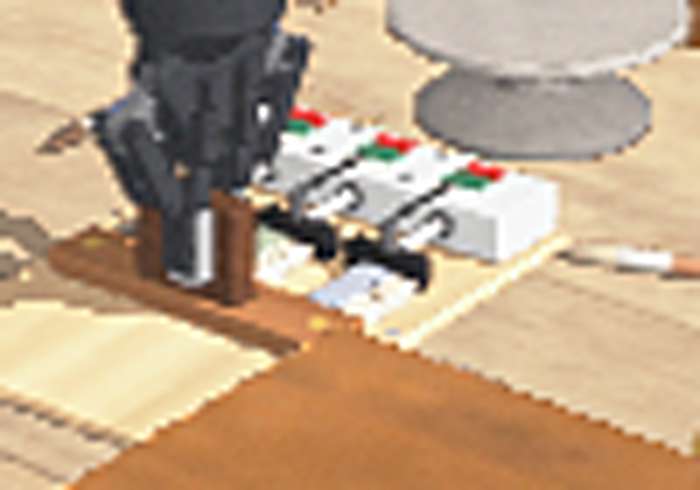

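```bash
python3 -m jog '255 0 1 -0.2 0 0 0;255 0 2 -0.4 0 0 0;255 0 3 -0.5 0 0 0;255 0 4 -0.5 0 0 0;255 0 4 -0.5 0 0 0'
python3 -m jog '255 0 0 0 0 0 0;255 0 0 0 0 0 0'
python3 - <<'E'
from h import *
delta(609,-103,29.4,0.027)
im=r.capture("scene");crop("top",im,310,365,200,240,14,"pics/s9.png");cv2.imwrite("pics/scene9.png",im[:,:,::-1])
im=r.capture("top");crop("top",im,260,350,135,190,8,"pics/a9.png");cv2.imwrite("pics/top9.png",im[:,:,::-1])
im=cv2.imread("pics/scene0.png")[:,:,::-1];crop("top",im,310,365,200,240,14,"pics/s0z.png")
E
```

```text
clock: 10.7
position: [601.2, -102.7, 29.6]
tool_rot: [-2.19, -2.247, 0.004]
force: [-9.5, -0.3, 3.5]
grip_width: 17.4
clock: 10.87
position: [601.2, -102.8, 29.6]
tool_rot: [-2.191, -2.248, 0.004]
force: [-9.0, -0.5, 2.1]
grip_width: 17.7
clock 10.87 pos [ 601.2 -102.8   29.6] tooly yaw 0.026 F [-9.  -0.5  2.1] T [0.   2.09 0.11] gw 17.7
shift [-0.4  7.7  0.1] turn [-0.004 -0.    -0.001] 0.2 q [-0.38  0.49  0.6   1.79 -0.33  0.96  0.39]
```

View pics/s9.png

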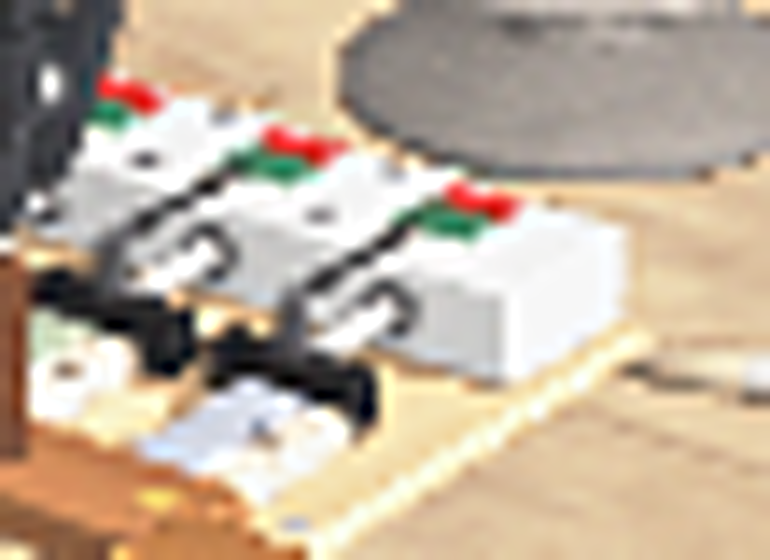

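View pics/a9.png

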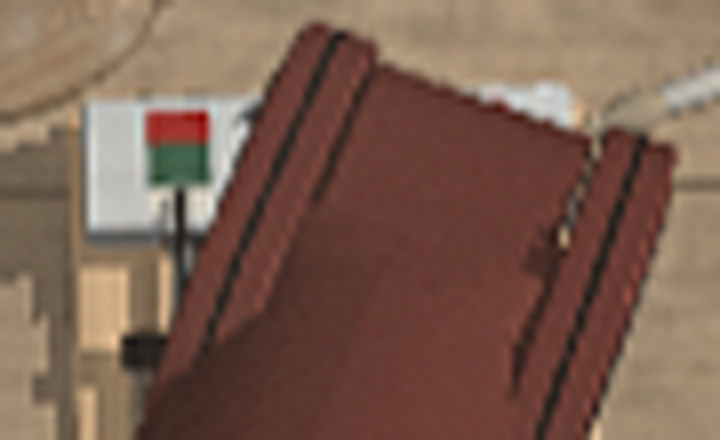

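View pics/s0z.png

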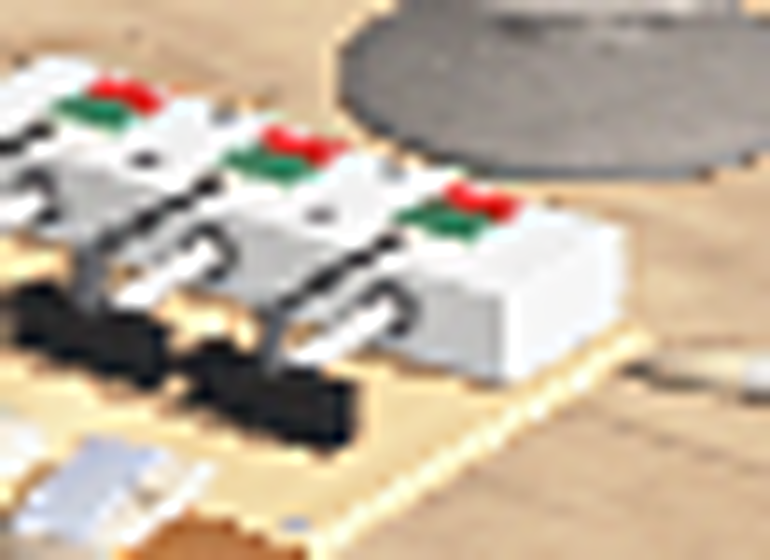

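```bash
python3 -m jog '255 0 1 0 0 0 0;255 0 2 0 0 0 0;255 0 3 0 0 0 0;255 0 4 0 0 0 0;255 0 5 0 0 0 0'
python3 -m jog '255 0 1 0 0 0 0;255 0 2 0 0 0 0;255 0 2 0 0 0 0;255 0 2 0 0 0 0'
python3 - <<'E'
from h import *
delta(609,-103,29.4,0.027)
im=r.capture("scene");crop("top",im,310,365,200,240,14,"pics/s10.png");cv2.imwrite("pics/scene10.png",im[:,:,::-1])
im=r.capture("top");crop("top",im,260,350,135,190,8,"pics/a10.png");cv2.imwrite("pics/top10.png",im[:,:,::-1])
E
```

```text
clock: 11.38
position: [604.6, -102.7, 29.7]
tool_rot: [-2.189, -2.245, 0.007]
force: [-18.5, 1.9, 12.5]
grip_width: 17.0
clock: 11.72
position: [606.3, -102.7, 29.7]
tool_rot: [-2.189, -2.245, 0.007]
force: [-19.8, 1.2, 13.9]
grip_width: 17.6
clock 11.72 pos [ 606.3 -102.7   29.7] tooly yaw 0.025 F [-19.8   1.2  13.9] T [0.13 4.27 0.11] gw 17.6
shift [-0.4  2.7  0.3] turn [-0.008 -0.001 -0.002] 0.5 q [-0.37  0.51  0.6   1.77 -0.34  0.97  0.39]
```

View pics/s10.png

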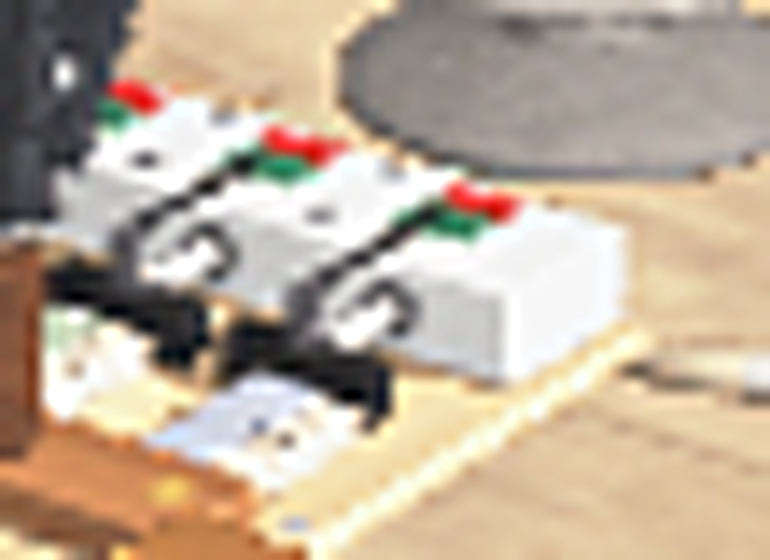

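View pics/a10.png

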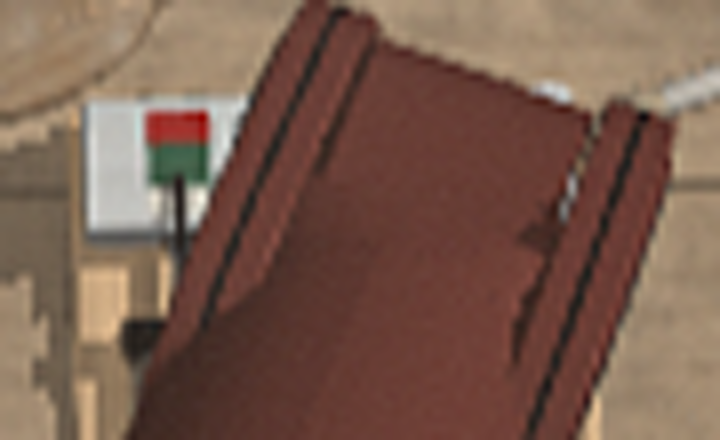

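```bash
python3 -m jog '255 0 0 -0.3 -0.005 0 0;255 0 0 -0.6 -0.01 0 0;255 0 0 -1 -0.015 0 0;255 0 0 -1 -0.015 0 0;255 0 0 -1 -0.015 0 0'
python3 - <<'E'
from h import *
delta(609,-103,29.4,0.027)
im=r.capture("scene");crop("top",im,280,365,200,260,9,"pics/s11.png");cv2.imwrite("pics/scene11.png",im[:,:,::-1])
E
```

```text
clock: 12.23
position: [606.9, -102.5, 29.6]
tool_rot: [2.189, 2.246, 0.01]
force: [-10.4, -0.7, -2.0]
grip_width: 17.0
clock 12.23 pos [ 606.9 -102.5   29.6] tooly yaw 0.026 F [-10.4  -0.7  -2. ] T [-0.13  2.47  0.13] gw 17.0
shift [-0.5  2.   0.2] turn [ 0.009 -0.001 -0.001] 0.5 q [-0.37  0.5   0.6   1.79 -0.34  0.95  0.39]
```

View pics/s11.png

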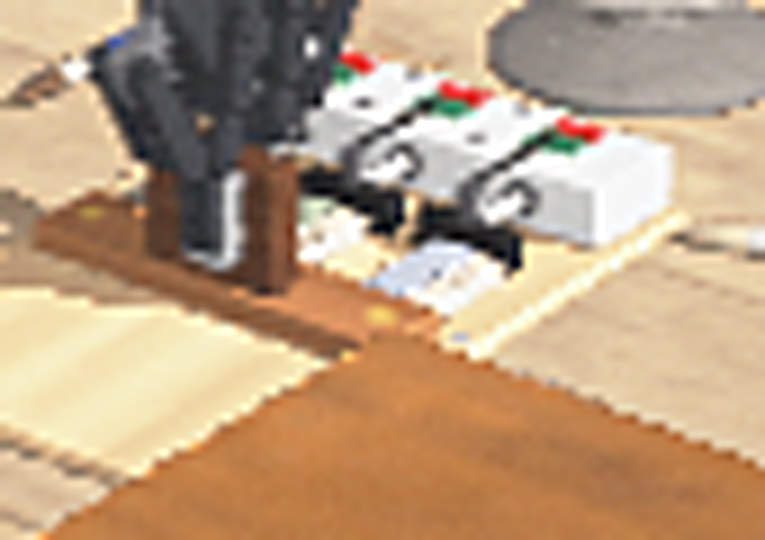

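```bash
python3 - <<'E'
from h import *
a=.026;J=lambda x,y,z:np.array([662+x*np.cos(a)-y*np.sin(a),-96.5+x*np.sin(a)+y*np.cos(a),z])
for y in(52,0,-52):
  p0,p1=proj("scene",J(0,y,24)),proj("scene",J(20,y,24)); print(y,p0,(p1-p0)/20)
  p0,p1=proj("top",J(0,y,24)),proj("top",J(20,y,24)); print("top",p0,(p1-p0)/20)
# draw overlays: scale boundaries & tiles axis
im=cv2.imread("pics/scene11.png");im0=cv2.imread("pics/scene0.png")
k=14;x0,y0=310,200
def big(im):return cv2.resize(im[200:240,310:365],None,fx=k,fy=k,interpolation=cv2.INTER_CUBIC)
B0,B1=big(im0),big(im)
def line(B,P,Q,c):
    P,Q=[tuple(int(v) for v in (proj("scene",p)-[x0,y0]+.5)*k) for p in(P,Q)];cv2.line(B,P,Q,c,1,cv2.LINE_AA)
for B in(B0,B1):
  for y in(0,-52):
    for d in(0,10,20): line(B,J(d,y-22,24),J(d,y+22,24),(0,255,255))
cv2.imwrite("pics/o0.png",B0);cv2.imwrite("pics/o1.png",B1)
E
```

```text
52 [301.82765114 217.914948  ] [ 0.18379537 -0.10167571]
top [283.33519106 182.88579322] [-0.01164186 -0.35021762]
0 [314.19890187 222.07185532] [ 0.18207409 -0.10548734]
top [302.06526179 182.27720222] [-0.01429687 -0.35019776]
-52 [327.07397211 226.39805281] [ 0.18006074 -0.10952761]
top [320.80244971 181.66837998] [-0.01695389 -0.35017786]
```

View pics/o0.png

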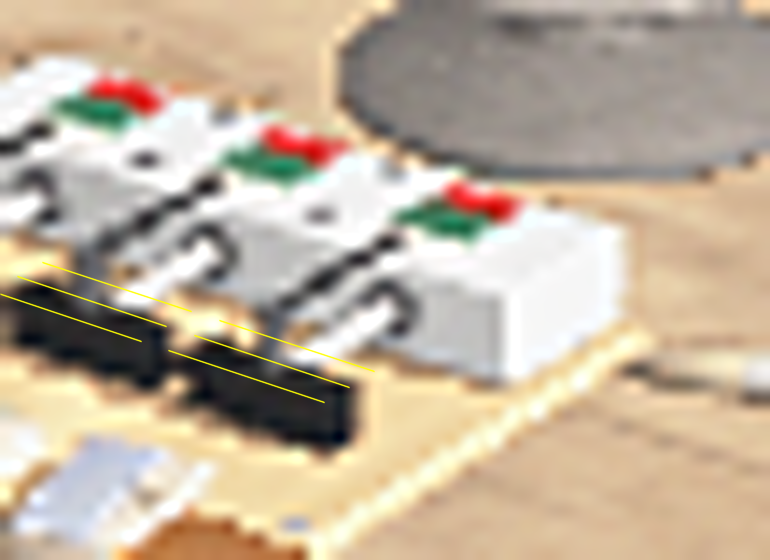

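View pics/o1.png

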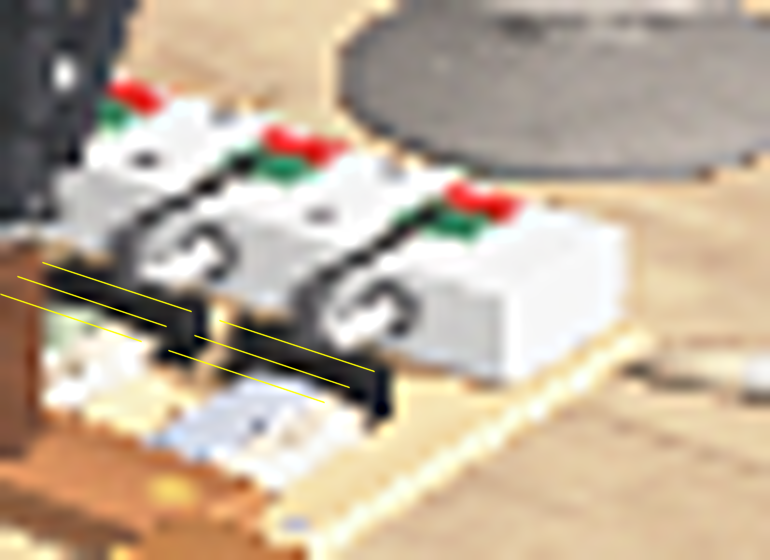

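```bash
python3 -m jog '255 0 0.7 -0.1 0 0 0;255 0 1.4 -0.2 -0.001 0 0;255 0 2.1 -0.3 -0.002 0 0;255 0 2.8 -0.3 -0.003 0 0;255 0 2.8 -0.3 -0.003 0 0'
python3 -m jog '255 0 0 0 0 0 0;255 0 0 0 0 0 0;255 0 0 0 0 0 0'
python3 - <<'E'
from h import *
delta(609,-103,29.4,0.027)
im=r.capture("scene")[:,:,::-1].copy();cv2.imwrite("pics/scene12.png",im)
t=r.capture("top");crop("top",t,260,350,135,190,8,"pics/a12.png")
a=.026;J=lambda x,y,z:np.array([662+x*np.cos(a)-y*np.sin(a),-96.5+x*np.sin(a)+y*np.cos(a),z])
k=13;x0,y0=307,200
B=cv2.resize(im[200:243,307:365],None,fx=k,fy=k,interpolation=cv2.INTER_CUBIC);cv2.imwrite("pics/o12a.png",B)
def line(P,Q,c):
    P,Q=[tuple(int(v) for v in (proj("scene",p)-[x0,y0]+.5)*k) for p in(P,Q)];cv2.line(B,P,Q,c,1,cv2.LINE_AA)
for y in(0,-52):
  for w in(-15,15): line(J(-31,y+w,17),J(17,y+w,17),(0,0,255))
  line(J(17,y-15,17),J(17,y+15,17),(0,0,255))
cv2.imwrite("pics/o12.png",B)
E
```

```text
clock: 12.7
position: [609.2, -102.5, 29.6]
tool_rot: [2.188, 2.245, 0.012]
force: [-11.0, -0.7, -2.0]
grip_width: 17.5
clock: 12.95
position: [609.2, -102.5, 29.6]
tool_rot: [2.188, 2.245, 0.012]
force: [-10.8, 0.4, -2.2]
grip_width: 17.4
clock 12.95 pos [ 609.2 -102.5   29.6] tooly yaw 0.025 F [-10.8   0.4  -2.2] T [-0.13  2.89  0.13] gw 17.4
shift [-0.5 -0.2  0.2] turn [ 0.01  -0.001 -0.002] 0.6 q [-0.37  0.5   0.59  1.78 -0.34  0.95  0.39]
```

View pics/o12a.png

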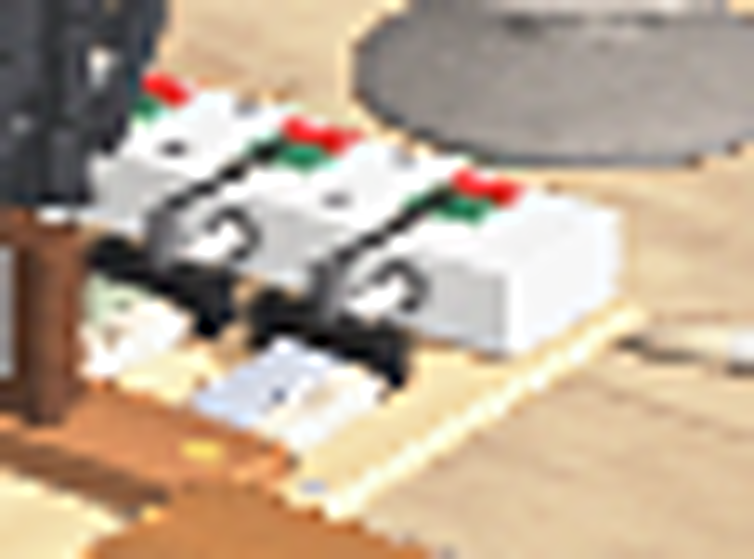

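View pics/o12.png

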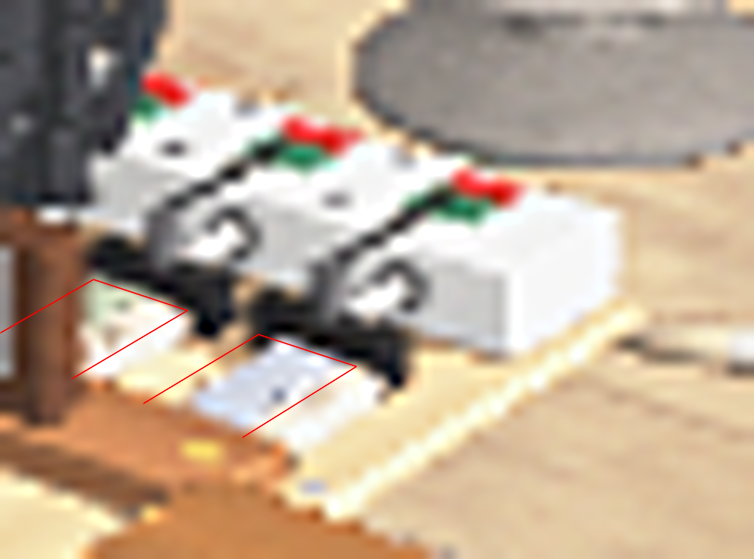

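View pics/a12.png

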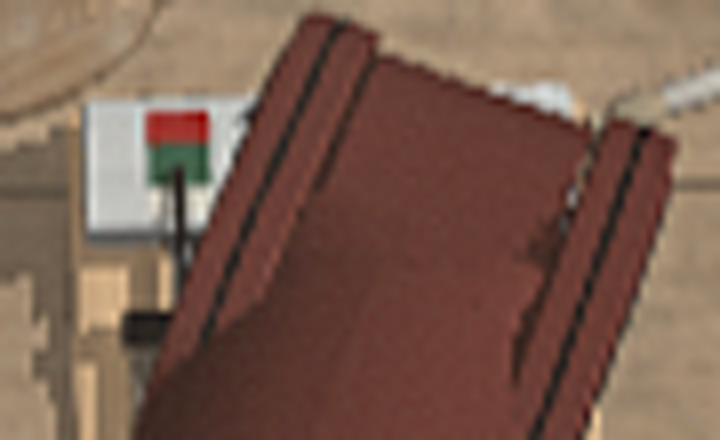

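```bash
python3 -m jog '255 0 0.5 0 0 0 0;255 0 1 -0.1 0 0 0;255 0 1.5 -0.2 0 0 0;255 0 1.5 -0.2 0 0 0;255 0 1.5 -0.2 0 0 0'
H='255 0 0 0 0 0 0;255 0 0 0 0 0 0;255 0 0 0 0 0 0;255 0 0 0 0 0 0;255 0 0 0 0 0 0'
python3 -m jog '255 0 0 0 0 0 0;255 0 0 0 0 0 0;255 0 0 0 0 0 0;255 0 0 0 0 0 0;255 0 0 0 0 0 0'
python3 -m jog '255 0 0 0 0 0 0;255 0 0 0 0 0 0;255 0 0 0 0 0 0;255 0 0 0 0 0 0;255 0 0 0 0 0 0'
python3 - <<'E'
from h import *
delta(609,-103,29.4,0.027)
im=r.capture("scene");crop("t",im,260,365,190,250,7,"pics/s13.png")
t=r.capture("top");crop("top",t,110,350,135,260,3,"pics/a13.png")
E
```

```text
clock: 13.47
position: [610.4, -102.5, 29.6]
tool_rot: [2.189, 2.245, 0.012]
force: [-11.1, -0.6, -4.7]
grip_width: 17.4
clock: 13.88
position: [610.5, -102.5, 29.6]
tool_rot: [2.189, 2.245, 0.012]
force: [-11.2, 0.3, -5.5]
grip_width: 17.4
clock: 14.3
position: [610.5, -102.5, 29.6]
tool_rot: [2.189, 2.245, 0.012]
force: [-12.0, 0.0, -3.2]
grip_width: 17.3
clock 14.30 pos [ 610.5 -102.5   29.6] tooly yaw 0.025 F [-12.    0.   -3.2] T [-0.11  2.93  0.13] gw 17.3
shift [-0.5 -1.5  0.2] turn [ 0.01  -0.001 -0.002] 0.6 q [-0.37  0.5   0.59  1.78 -0.34  0.95  0.39]
```

View pics/s13.png

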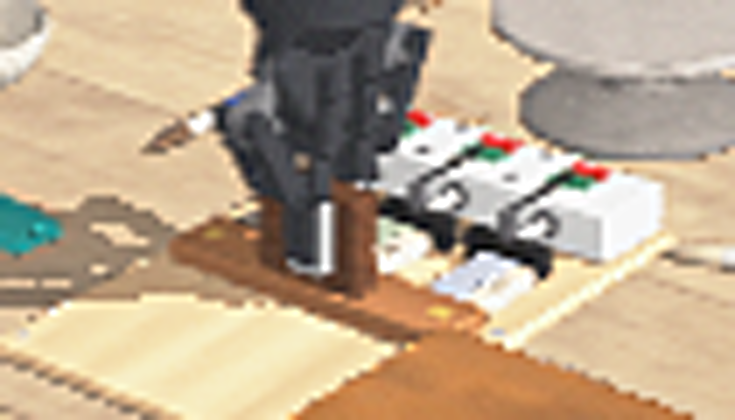

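View pics/a13.png

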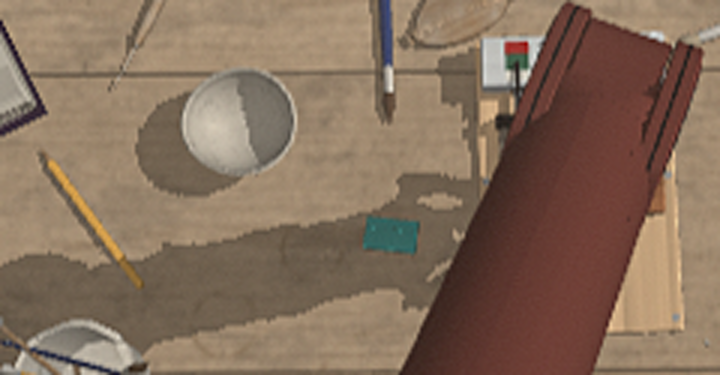

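```bash

python3 -m jog '255 0 0 0 0 0 0;255 0 0 0 0 0 0;255 0 0 0 0 0 0;255 0 0 0 0 0 0;255 0 0 0 0 0 0' >/dev/null
python3 -m jog '255 0 0 0 0 0 0;255 0 0 0 0 0 0;255 0 0 0 0 0 0;255 0 0 0 0 0 0;255 0 0 0 0 0 0' >/dev/null
python3 -m jog '255 0 0 0 0 0 0;255 0 0 0 0 0 0;255 0 0 0 0 0 0;255 0 0 0 0 0 0;255 0 0 0 0 0 0' 
python3 -m jog '255 0 0 0 0 0 0;255 0 0 0 0 0 0;255 0 0 0 0 0 0;255 0 0 0 0 0 0;255 0 0 0 0 0 0' >/dev/null
python3 -m jog '255 0 0 0 0 0 0;255 0 0 0 0 0 0;255 0 0 0 0 0 0;255 0 0 0 0 0 0;255 0 0 0 0 0 0' >/dev/null
python3 -m jog '255 0 0 0 0 0 0;255 0 0 0 0 0 0;255 0 0 0 0 0 0;255 0 0 0 0 0 0;255 0 0 0 0 0 0' 
python3 -m jog '255 0 0 0 0 0 0;255 0 0 0 0 0 0;255 0 0 0 0 0 0;255 0 0 0 0 0 0;255 0 0 0 0 0 0' >/dev/null
python3 -m jog '255 0 0 0 0 0 0;255 0 0 0 0 0 0;255 0 0 0 0 0 0;255 0 0 0 0 0 0;255 0 0 0 0 0 0' >/dev/null
python3 -m jog '255 0 0 0 0 0 0;255 0 0 0 0 0 0;255 0 0 0 0 0 0;255 0 0 0 0 0 0;255 0 0 0 0 0 0' 
python3 - <<'E'
from h import *
delta(609,-103,29.4,0.027)
im=r.capture("scene");crop("t",im,300,365,195,245,12,"pics/s14.png")
t=r.capture("top");crop("top",t,260,350,135,190,8,"pics/a14.png")
E
```

```text
clock: 15.65
position: [610.4, -102.5, 29.6]
tool_rot: [2.189, 2.245, 0.012]
force: [-11.5, -0.7, -4.8]
grip_width: 17.2
clock: 16.9
position: [610.5, -102.5, 29.6]
tool_rot: [2.189, 2.245, 0.012]
force: [-10.7, -0.3, -4.0]
grip_width: 17.1
clock: 18.15
position: [610.5, -102.4, 29.6]
tool_rot: [2.189, 2.245, 0.012]
force: [-10.7, -0.2, -3.9]
grip_width: 17.2
clock 18.15 pos [ 610.5 -102.4   29.6] tooly yaw 0.025 F [-10.7  -0.2  -3.9] T [-0.15  2.88  0.1 ] gw 17.2
shift [-0.5 -1.5  0.2] turn [ 0.01  -0.001 -0.002] 0.6 q [-0.37  0.5   0.59  1.78 -0.34  0.95  0.39]
```

View pics/s14.png

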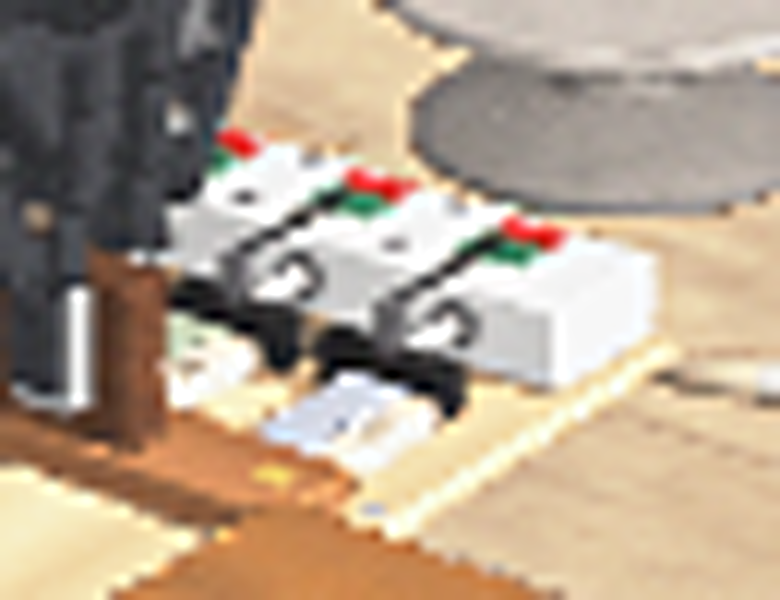

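View pics/a14.png

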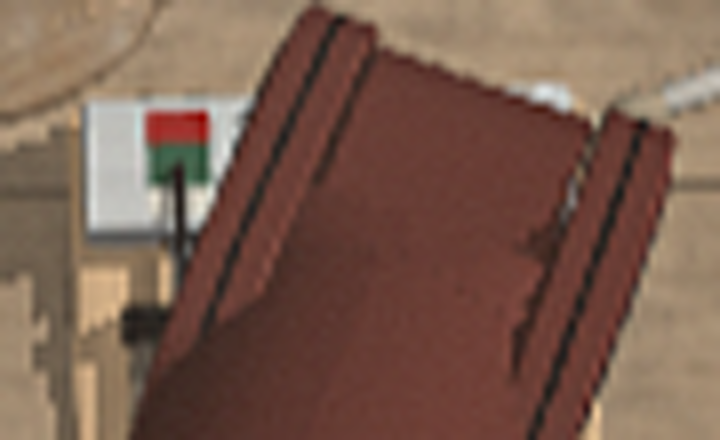

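```bash
python3 -c "
from cell import r
print(r.job_done())"
```

```text
the job is handed in; nothing more can be done
None
```

The batten is on the deck behind the tiles with its steel-faced edge towards them, and the arm is still gripping it and pressing. I handed the job in at about 18 s.

**What I did:** I took the batten by its grip (60 N), carried it to the jig, lowered it until it touched the deck, and pushed the tiles slowly up to the stops. Partway through pressing, the batten's front edge dug into the deck and the force rose to about 20 N. I raised the tool about 1 mm and tipped it back about 0.015 rad to free it, then pressed on.

**Last checks:**
- **Pointers:** In the last pictures all three stand around mid-green. My estimates are 14–17 mm from the pictures and 16–18 mm from the 10.7–12 N push. I never saw one near the red.
- **Hold:** The pose stayed steady to within 0.1 mm for over 4 s before I handed in.
- **Tiles:** The blue and green tiles are parallel to the pressing direction. The blue one sits roughly 4 mm to the right of its stop's centre. The dark tile is hidden by the arm, so its alignment is only inferred from its stop reading like the others.
- **Contact with the deck:** The vertical force shows the arm carrying the batten's weight, so the batten is touching the deck lightly or sits just clear of it.
- **Bystanders:** The bowl and pencil look unmoved. I never moved near the bulb, but I did not check it again at the end.

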